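# Sweep plywood offcuts into the catch tray

## Task

Clear the work board: with the fingertips, sweep the three loose flat plywood offcuts (a bar, a disc and an L) across the board and over its edge so that all three lie inside the catch tray beside it. Push them only: do not pick up or lift an offcut, and leave everything else on the board and the table standing where it is.

Things in the scene. Friction and masses are not known exactly. Their poses are not given: they have to be found in the camera images.
- board: Fixed raised work board, grey top on wooden battens, 280 (its x) x 300 (its y) mm, top 50 mm above the table, no rim. Origin: centre of its underside, on the table. Its -y edge, 150 mm from the origin, is the one with the catch tray; turned up to about 0.3 rad from the world axes.
- tray: Fixed open black plastic catch tray on the table, outside 158 (x) x 110 (y) x 46 mm high, walls and floor 4 mm. Its axes are parallel to the board's. It stands against the board's -y edge (1 mm gap), its rim 4 mm lower than the board's top; along that edge its centre is up to 45 mm either side of the board's middle. Off the tray an offcut would fall on the table. Origin: centre of its underside.
- bar: Loose flat plywood offcut on the board: straight bar 50 (x) x 20 (y) x 10 mm thick, about 10 to 20 g. Origin: centre of its underside. Lies at any yaw.
- disc: Loose flat plywood offcut on the board: round disc, 36 mm diameter, 10 mm thick, about 10 to 20 g. Origin: centre of its underside.
- angle: Loose flat plywood offcut on the board: L shape 10 mm thick, about 10 to 20 g; 40 mm leg along x (x -16 to 24 mm, y -14 to 2 mm) and a 16 mm wide leg along y (x -16 to 0, up to y 22 mm). Origin: under its centre of mass. Lies at any yaw.
- motor: Bystander on the board: small yellow gear motor lying flat, 22 (x) x 54 (y) x 20 mm high, origin centre of the underside.
- jar: Bystander on the board: white jar standing upright, 30 mm diameter, 45 mm high, origin centre of the underside.
- kitbox: Bystander on the board: closed plywood box, 34 x 34 x 36 mm high (not an offcut), origin centre of the underside.
- spool: Bystander on the board: white spool standing on its flange, 34 mm diameter, 30 mm high, origin centre of the underside. The four bystanders on the board stand near its corners, any one in any corner, centres about 105 mm (+y end) or 118 mm (-y end) from its middle along its x; its middle 150 mm is free of them.
- pcb: Bystander on the table, right of the board: green circuit board 70 x 50 x 6 mm with parts to 16 mm high.
- screwdriver: Bystander on the table, right of the board: screwdriver lying down.
- tape: Bystander on the table, left of the board: clear ring of tape, 70 mm diameter, 20 mm high.

How it is judged:
At the end, for the whole second after the job is handed in: All three offcuts are at rest inside the catch tray: their origins within the tray's walls (75 mm and 51 mm from its centre along its x and y) and less than 40 mm above its underside (rim at 46 mm) (x of bar in the frame of tray between -0.075 and 0.075 m and y of bar in the frame of tray between -0.051 and 0.051 m and z of each of bar, disc, angle in the frame of tray below 0.04 m and linear speed of each of bar, disc, angle below 0.02 m/s and x of disc in the frame of tray between -0.075 and 0.075 m and y of disc in the frame of tray between -0.051 and 0.051 m and x of angle in the frame of tray between -0.075 and 0.075 m and y of angle in the frame of tray between -0.051 and 0.051 m); the robot touches nothing.
It fails at once if an offcut is lifted more than 12 mm above the board's top (height (world z) of any of bar, disc, angle above 0.062 m).
It fails at once if a bystander on the board is moved more than 15 mm (distance of any of motor, jar, kitbox, spool from where it was at the start of the episode above 0.015 m).
It fails at once if a bystander on the board is tipped over (angle between any of motor, jar, kitbox, spool's own z axis and vertical above 0.5 rad).
It fails at once if a bystander on the table is moved more than 15 mm (distance of any of pcb, screwdriver, tape from where it was at the start of the episode above 0.015 m).
It also fails if it takes over 70 s, if anything falls off the work surface, if the arm or the gripper's body presses on something with over 40 N, if the wrist force passes 120 N, or if a joint passes its speed limit or range.

## Robot

A 6-joint arm with a two-finger parallel gripper is mounted at the origin on the work surface. World frame = base frame: x ahead of the robot, y to its left, z up, the work surface at z = 0. Lengths are in m, angles in rad, forces in N, time in s.
With the tool pointing down it reaches from about 0.375 to 0.9 m from the base axis. Payload 3.1 kg.
Tool frame: the origin (TCP) lies between the finger pads; the fingertips stand 17 mm ahead of it and the grasp point (between the pads) lies 2 mm behind it (robot.nose_length is the distance from the TCP to the fingertips, in m); z points along the fingers, y is the line along which they close (so a half turn about z gives the same grasp; the last joint's range is limited). The gripper opens to 87 mm and grips with 3 to 60 N. Pads are 19 mm wide; open, the fingers measure 117 mm over their backs; the gripper's body (75 mm by 190 mm) begins 51 mm behind the grasp point.
Start: joints at [1.109, 0.527, 1.433, -0, 1.181, -0.178], TCP at [0.175, 0.6, 0.202] pointing down, gripper open.
Joint ranges: [-3.08, 3.08], [-0.75, 2.2], [0.22, 2.44], [-1.43, 4.57], [0, 2.65], [-2.85, 2.85]. Speed limits (rad/s): [2.79, 2.79, 3.14, 3.14, 3.14, 3.14].

## Interface

Orientations are given as a unit quaternion [x, y, z, w].
In Python, from rig import robot, cams gives the robot as it stands.
- The arm moves only by the shell command python3 -m pendant 'ROWS' [FORCE]. ROWS is JSON, a list of rows, each an object with "jaw": the opening, from 0 (shut) to 1 (fully open); "linear": the shift along the tool's x, y, z in cm, a list of three; "twist": the turn about the tool's z in degrees. A call has 1 to 12 rows; each row shifts and turns the commanded pose from where the row before left it, along the tool's axes as they then stand; what a row does not reach is not made up. A row lasts 1/12 s, in which the tool goes at most 41.7 mm and 7.16 degrees, less where a joint would pass 70% of its speed; a pose out of reach is approached as far as the arm can. A call is refused whole if a number of a shift passes 4.17 or a number of a turn 7.16, either way. A call with a gripper value outside its range is refused whole. The fingers move at their own pace and stop on an object; FORCE is the grip in N (left out, the last holds). Time passes only in rows, so rows that do not move let the fingers close. It gives the time, the measured TCP pose, the force, the opening and the grip force at its end, in the units of the state.
- robot.get_obs(): the state, without advancing time (a new reading comes with each control period).
- cams.camera(name): name is "scene" or "top" or "wrist"; returns a dict with "color" (480x640x3 uint8, blue, green, red), "depth" (480x640 float32, m along the optical axis (not along the pixel's ray), 0 where there is no reading), "fov_y" (degrees; the focal length in pixels is half the picture's height over the tangent of half this angle, whatever the lens; pixels are square), "cx", "cy" (the principal point, pixels), "k1" (the pictures are not rectified: a ray, as slopes to the right and down, at radius r is drawn at 1 + k1 r^2 times it, then the intrinsics apply), "view" (4x4, takes a point from world to camera coordinates). Camera axes: x right, y down, z forward; pixel columns grow to the right and rows downward; lengths in m; the calibration is good to about 2 mm. A picture is of the moment at which its call begins.
- robot.hand_in(): hands the job in; it is judged then, once.
The state is a dict: "time": time; "q": joint angles; "joint_velocities": joint speeds; "joint_torque": joint torques, N m; "position": TCP position; "tool_rot": TCP orientation; "ft_force": force on the tool from outside, world axes, zero at the start; "moment": the same for the moment, N m; "grip_width": finger opening in m; "grip_force": force on a finger pad.
Only numpy, scipy, OpenCV 4.12 (cv2) and the standard library are available. Lean on these libraries where they do the work, as an engineer would, in place of code of your own. Each camera call takes 0.05 s, during which the arm holds its last target. There are 200 camera calls.

## Working session

There is one attempt and no reset: what is moved stays moved. The work goes in short steps, Python scripts to look and compute and a shell command to move; the robot and the scene stay as the last step left them, time stands still between calls to the robot, and variables do not carry over. Pictures are saved under pics/ and viewed, at most 10 in all, crops included, and the job is handed in when it is done.

```bash
mkdir -p pics; ls; python3 - <<'E'
from rig import robot,cams
import cv2,numpy as np
for n in ["top"]:
    c=cams.camera(n); cv2.imwrite(f"pics/{n}0.png",c["color"])
    print(n,c["fov_y"],c["cx"],c["cy"],c["k1"],np.round(c["view"],3).tolist())
o=robot.get_obs();print(o["position"],o["tool_rot"],o["time"],o["grip_width"],robot.nose_length)
E
```

```text
pics
top 53.27795845694947 321.09445311878153 242.7734841447494 -0.11793494729598572 [[0.014, -1.0, -0.014, 0.01], [-0.983, -0.011, -0.181, 0.575], [0.181, 0.016, -0.983, 1.008], [0.0, 0.0, 0.0, 1.0]]
[0.17460729 0.59930598 0.20138504] [ 1.41394474e-01  9.89952735e-01 -1.03707567e-03 -3.31787307e-04] 0.05 0.08700715109049406 0.017
```

View pics/top0.png

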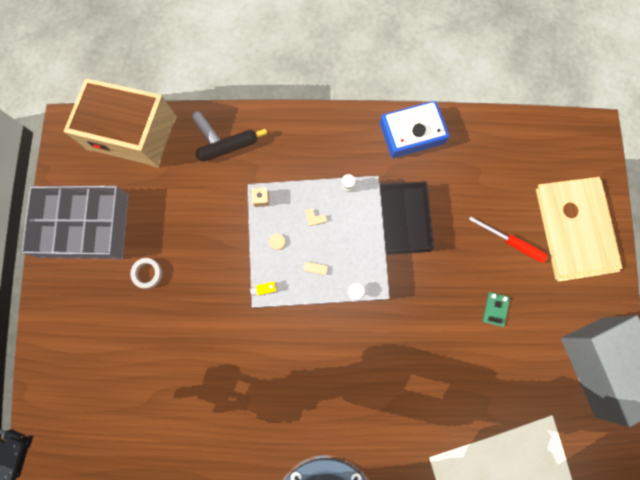

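The picture shows the board at px (249–388, 177–306) with the tray to its right (383–431, 182–252), which is world −y. The disc is at (277,242), the L at (316,217) and the bar at (316,268). The bystanders are at (260,196), (266,289), (348,182) and (357,291).

```bash
cat > h.py <<'E'
import cv2,numpy as np
from rig import robot,cams
def K(c):
    f=240/np.tan(np.radians(c["fov_y"]/2)); return np.array([[f,0,c["cx"]],[0,f,c["cy"]],[0,0,1]])
def world(c,px,z):
    s=cv2.undistortPoints(np.float64(px).reshape(-1,1,2),K(c),np.array([c["k1"],0,0,0,0]),
       None).reshape(-1,2)
    V=np.array(c["view"]);R=V[:3,:3];t=V[:3,3];o=-R.T@t
    d=np.c_[s,np.ones(len(s))]@R
    return o+d*((z-o[2])/d[:,2])[:,None]
def offcuts(c,poly=None):
    """contours of wood-coloured blobs on the grey board"""
    hsv=cv2.cvtColor(c["color"],cv2.COLOR_BGR2HSV)
    m=cv2.inRange(hsv,(10,50,120),(32,255,255))
    if poly is not None:
        k=np.zeros_like(m);cv2.fillPoly(k,[np.int32(poly)],255);m&=k
    cs,_=cv2.findContours(m,cv2.RETR_EXTERNAL,cv2.CHAIN_APPROX_NONE)
    return [x for x in cs if cv2.contourArea(x)>60]
E
python3 - <<'E'
from h import *
c=cams.camera("top");im=c["color"];hsv=cv2.cvtColor(im,cv2.COLOR_BGR2HSV)
m=cv2.inRange(hsv,(0,0,130),(179,40,255));k=np.zeros_like(m);k[165:320,235:400]=255;m&=k
x=max(cv2.findContours(m,cv2.RETR_EXTERNAL,cv2.CHAIN_APPROX_SIMPLE)[0],key=cv2.contourArea)
r=cv2.minAreaRect(x);b=cv2.boxPoints(r);w=world(c,b,.05)
print("board",r,np.round(w,4).tolist(),np.round(w.mean(0),4))
m=cv2.inRange(im,(0,0,0),(60,60,60));k[:]=0;k[175:260,380:440]=255;m&=k
x=max(cv2.findContours(m,cv2.RETR_EXTERNAL,cv2.CHAIN_APPROX_SIMPLE)[0],key=cv2.contourArea)
b2=cv2.boxPoints(cv2.minAreaRect(x));w2=world(c,b2,.046);print("tray",b2.tolist(),np.round(w2,4).tolist(),w2.mean(0))
for q in offcuts(c,[(252,180),(376,180),(386,298),(252,304)]):
    (p,s,a)=cv2.minAreaRect(q);M=cv2.moments(q);ce=(M['m10']/M['m00'],M['m01']/M['m00'])
    print(np.round(ce,1),np.round(s,1),world(c,ce,.06).round(4)[0],"box",world(c,cv2.boxPoints((p,s,a)),.06)[:,:2].round(3).tolist())
cv2.imwrite("pics/crop.png",cv2.resize(im[165:320,235:440],None,fx=3.8,fy=3.8,interpolation=2))
E
```

```text
board ((315.8059997558594, 239.79141235351562), (127.08769989013672, 138.0314178466797), 86.24827575683594) [[0.7176, 0.199, 0.05], [0.7422, -0.1166, 0.05], [0.4532, -0.1322, 0.05], [0.4295, 0.168, 0.05]] [0.5856 0.0295 0.05  ]
tray [[397.76922607421875, 185.84613037109375], [423.5384521484375, 180.69229125976562], [437.076904296875, 248.38461303710938], [411.30767822265625, 253.5384521484375]] [[0.7106, -0.1562, 0.046], [0.7238, -0.2159, 0.046], [0.5664, -0.2421, 0.046], [0.5541, -0.1839, 0.046]] [ 0.63873065 -0.19952052  0.046     ]
[265.8 288. ] [11.5 21.3] [0.4724 0.1359 0.06  ] box [[0.479, 0.162], [0.49, 0.117], [0.465, 0.111], [0.455, 0.156]]
[316.  267.9] [22.4  9.6] [0.5176 0.0275 0.06  ] box [[0.512, 0.054], [0.533, 0.05], [0.524, 0.002], [0.503, 0.006]]
[277.1 241.7] [14.8 15.2] [0.5749 0.1141 0.06  ] box [[0.582, 0.136], [0.598, 0.107], [0.568, 0.091], [0.553, 0.121]]
[314.8 218.1] [15.8 17.7] [0.6291 0.0319 0.06  ] box [[0.647, 0.053], [0.657, 0.014], [0.622, 0.006], [0.612, 0.044]]
[259.9 197.3] [18. 16.] [0.6759 0.1562 0.06  ] box [[0.698, 0.175], [0.698, 0.139], [0.656, 0.137], [0.656, 0.173]]
```

View pics/crop.png

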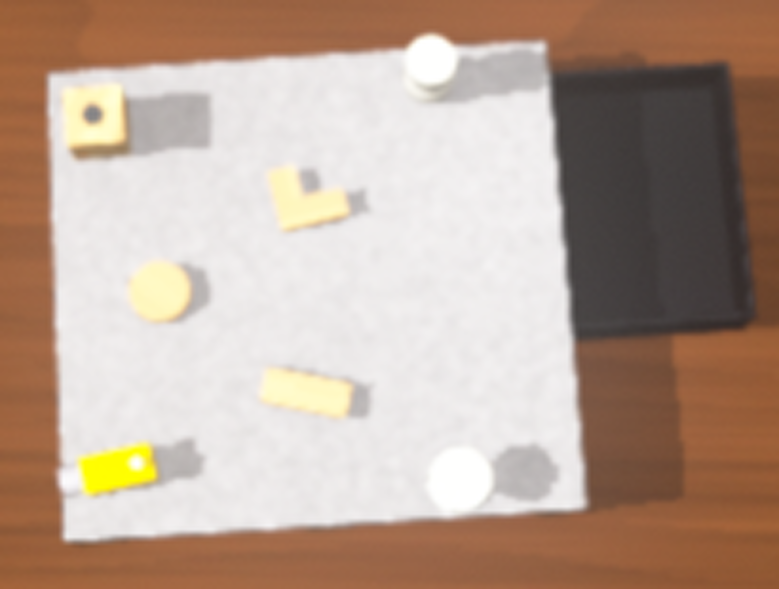

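The crop (3.8×, offset 235,165) shows the board corners at (50,73), (545,41), (587,508) and (65,541). The tray's far corners are (727,62) and (750,325). The jar's top is at (431,60), the spool at (460,480) and the L corner at (284,230).

```bash
python3 - <<'E'
from h import *
c=cams.camera("top")
g=lambda P,z:world(c,np.array(P)/3.8+[235,165],z)[:,:2]
B=g([(50,73),(545,41),(587,508),(65,541)],.05)
# order: (+x,+y),(+x,-y),(-x,-y),(-x,+y) ; fit rigid
Lb=np.array([(.14,.15),(.14,-.15),(-.14,-.15),(-.14,.15)])
H=(Lb).T@(B-B.mean(0));th=np.arctan2(H[0,1]-H[1,0],H[0,0]+H[1,1]);o=B.mean(0)
R=np.array([[np.cos(th),-np.sin(th)],[np.sin(th),np.cos(th)]])
print("board",o.round(4),th,"res mm",((B-o-Lb@R.T)*1000).round(1).tolist())
loc=lambda p:((p-o)@R*1000).round(0).tolist()
np.savez("board.npz",o=o,R=R,th=th)
print("tray rim",loc(g([(556,75),(727,62),(750,325),(577,337)],.046)))
print("disc",loc(g([(160,291)],.06)))
print("L tops",loc(g([(268,170),(295,165),(303,193),(344,187),(348,209),(284,230)],.06)))
print("bar",loc(g([(264,368),(353,380),(346,416),(260,396)],.06)))
print("jar",loc(g([(431,60)],.095)),"spool",loc(g([(460,480)],.08)),"kit",loc(g([(95,115)],.086)),"motor",loc(g([(80,460),(153,445),(156,482),(84,494)],.07)))
E
```

```text
board [0.5815 0.0266] 0.07609710011972458 res mm [[0.1, -0.7], [0.2, 0.6], [-0.1, -0.1], [-0.2, 0.2]]
tray rim [[120.0, -155.0], [122.0, -259.0], [-40.0, -256.0], [-40.0, -153.0]]
disc [[0.0, 88.0]]
L tops [[68.0, 21.0], [70.0, 5.0], [53.0, 1.0], [55.0, -23.0], [42.0, -24.0], [32.0, 14.0]]
bar [[-49.0, 30.0], [-59.0, -21.0], [-79.0, -15.0], [-65.0, 33.0]]
jar [[118.0, -77.0]] spool [[-122.0, -77.0]] kit [[101.0, 118.0]] motor [[-96.0, 137.0], [-90.0, 95.0], [-111.0, 94.0], [-116.0, 135.0]]
```

```bash
cat > go.py <<'E'
# go.py x y heading(deg, board frame, direction of push = -tool x) ztcp : remaining shift in tool axes (cm), twist (deg)
import sys,numpy as np
from rig import robot
from scipy.spatial.transform import Rotation as Ro
b=np.load("board.npz");x,y,h,z=map(float,sys.argv[1:])
o=robot.get_obs();M=Ro.from_quat(o["tool_rot"]).as_matrix();p=o["position"]
t=np.r_[b["o"]+b["R"]@[x/1e3,y/1e3],z]
a=np.degrees(np.arctan2(-M[1,0],-M[0,0])-b["th"])
print("now local",((p[:2]-b["o"])@b["R"]*1e3).round(1),"z",p[2].round(4),"heading",round(a,1),"| shift cm",(M.T@(t-p)*100).round(2),"twist",round((a-h+180)%360-180,1),"t",o["time"].round(2),"F",o["ft_force"].round(1),"w",round(o["grip_width"],4))
E
python3 go.py -90 14 -14 0.1
```

```text
Traceback (most recent call last):
  File "go.py", line 9, in <module>
    print("now local",((p[:2]-b["o"])@b["R"]*1e3).round(1),"z",p[2].round(4),"heading",round(a,1),"| shift cm",(M.T@(t-p)*100).round(2),"twist",round((a-h+180)%360-180,1),"t",o["time"].round(2),"F",o["ft_force"].round(1),"w",round(o["grip_width"],4))
                                                                                                                                                                               ^^^^^^^^^^^^^^^
AttributeError: 'float' object has no attribute 'round'
```

```bash
sed -i 's/o\["time"\].round(2)/round(o["time"],2)/' go.py; python3 go.py -90 14 -14 0.1
```

```text
now local [-362.   602.1] z 0.2016 heading -20.6 | shift cm [-46.18 -45.44  10.22] twist -6.6 t 0.15 F [ 1.4 -0.7  0.7] w 0.0873
```

```bash

python3 -m pendant '[{"jaw":0.18,"linear":[0,0,0],"twist":-6.6},{"jaw":0.18,"linear":[-2,-2,0],"twist":0},{"jaw":0.18,"linear":[-2,-2,0],"twist":0},{"jaw":0.18,"linear":[-2,-2,0],"twist":0},{"jaw":0.18,"linear":[-2,-2,0],"twist":0},{"jaw":0.18,"linear":[-2,-2,0],"twist":0},{"jaw":0.18,"linear":[-2,-2,0],"twist":0},{"jaw":0.18,"linear":[-2,-2,0],"twist":0},{"jaw":0.18,"linear":[-2,-2,0],"twist":0},{"jaw":0.18,"linear":[-2,-2,0],"twist":0},{"jaw":0.18,"linear":[-2,-2,0],"twist":0},{"jaw":0.18,"linear":[-2,-2,0],"twist":0}]' 10
python3 go.py -90 14 -14 0.1
```

```text
time: 1.15
position: [0.3554, 0.3449, 0.2022]
tool_rot: [0.084, 0.996, -0.0, -0.0]
ft_force: [0.8, -0.8, 0.7]
grip_width: 0.0182
grip_force: 0.0
now local [-201.3  334.5] z 0.2022 heading -14.0 | shift cm [-18.56 -28.4   10.22] twist -0.0 t 1.15 F [ 0.8 -0.8  0.7] w 0.0182
```

```bash

python3 -m pendant '[{"jaw":0.18,"linear":[-1.7,-2.6,0],"twist":0},{"jaw":0.18,"linear":[-1.7,-2.6,0],"twist":0},{"jaw":0.18,"linear":[-1.7,-2.6,0],"twist":0},{"jaw":0.18,"linear":[-1.7,-2.6,0],"twist":0},{"jaw":0.18,"linear":[-1.7,-2.6,0],"twist":0},{"jaw":0.18,"linear":[-1.7,-2.6,0],"twist":0},{"jaw":0.18,"linear":[-1.7,-2.6,0],"twist":0},{"jaw":0.18,"linear":[-1.7,-2.6,0],"twist":0},{"jaw":0.18,"linear":[-1.7,-2.6,0],"twist":0},{"jaw":0.18,"linear":[-1.7,-2.6,0],"twist":0},{"jaw":0.18,"linear":[-1.3,-2.3,0],"twist":0},{"jaw":0.18,"linear":[0,0,0],"twist":0}]'
python3 go.py -90 14 -14 0.1
```

```text
time: 2.15
position: [0.4907, 0.0322, 0.2025]
tool_rot: [0.086, 0.996, -0.001, 0.002]
ft_force: [0.4, -0.1, 0.2]
grip_width: 0.0154
grip_force: 0.0
now local [-90.2  12.5] z 0.2025 heading -14.3 | shift cm [ 0.06  0.17 10.25] twist -0.3 t 2.15 F [ 0.4 -0.1  0.2] w 0.0154
```

```bash

python3 -m pendant '[{"jaw":0.18,"linear":[0,0.1,2],"twist":0},{"jaw":0.18,"linear":[0,0,2],"twist":0},{"jaw":0.18,"linear":[0,0,2],"twist":0},{"jaw":0.18,"linear":[0,0,2],"twist":0},{"jaw":0.18,"linear":[0,0,2],"twist":0},{"jaw":0.18,"linear":[0,0,1.5],"twist":0},{"jaw":0.18,"linear":[0,0,1],"twist":0},{"jaw":0.18,"linear":[0,0,0.5],"twist":0},{"jaw":0.18,"linear":[0,0,0.2],"twist":0},{"jaw":0.18,"linear":[0,0,0],"twist":0}]'
python3 - <<'E'
from h import *
cv2.imwrite("pics/w1.png",cams.camera("wrist")["color"])
E
python3 go.py -90 14 -14 0.0705
```

```text
time: 2.98
position: [0.4878, 0.0378, 0.0702]
tool_rot: [0.084, 0.996, 0.0, -0.0]
ft_force: [-0.7, 0.4, 0.6]
grip_width: 0.0157
grip_force: 0.0
now local [-92.2  18.1] z 0.0706 heading -14.0 | shift cm [-0.31 -0.35  0.01] twist -0.0 t 3.03 F [ 0.4 -0.7  0.7] w 0.0158
```

View pics/w1.png

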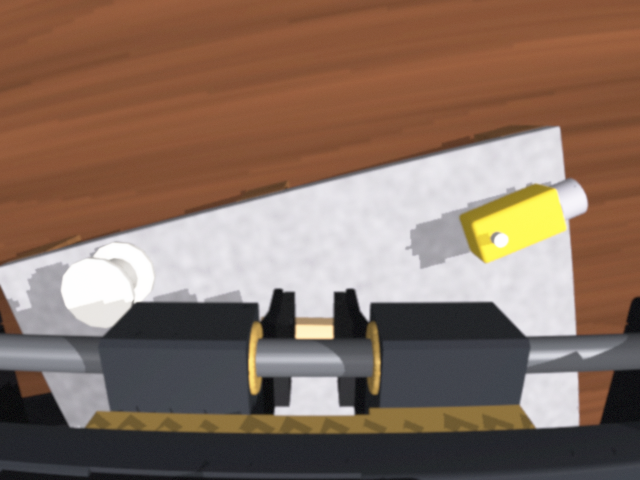

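The wrist view looks towards the robot: spool at (110,285), motor at (520,225), and a bit of the bar between the fingers at (315,328). I'll check that point by projection.

```bash
python3 - <<'E'
from h import *
c=cams.camera("wrist");b=np.load("board.npz")
w=world(c,[(295,319),(333,319),(333,338),(295,338),(280,290)],.06)
print(((w[:,:2]-b["o"])@b["R"]*1e3).round(1).tolist())
w=world(c,[(97,293)],.08)
print(((w[:,:2]-b["o"])@b["R"]*1e3).round(1).tolist())
c=cams.camera("top")
for q in offcuts(c,[(290,195),(345,195),(345,285),(290,285)]):
    print(((world(c,cv2.boxPoints(cv2.minAreaRect(q)),.06)[:,:2]-b["o"])@b["R"]*1e3).round(0).tolist())
cv2.imwrite("pics/t2.png",cv2.resize(c["color"][165:320,235:440],None,fx=3.8,fy=3.8,interpolation=2))
E
```

```text
[[-79.1, 5.4], [-74.5, 23.7], [-64.3, 21.3], [-68.9, 2.7], [-95.9, 2.3]]
[[-121.4, -74.5]]
[[67.0, 21.0], [74.0, -18.0], [39.0, -24.0], [32.0, 14.0]]
```

View pics/t2.png

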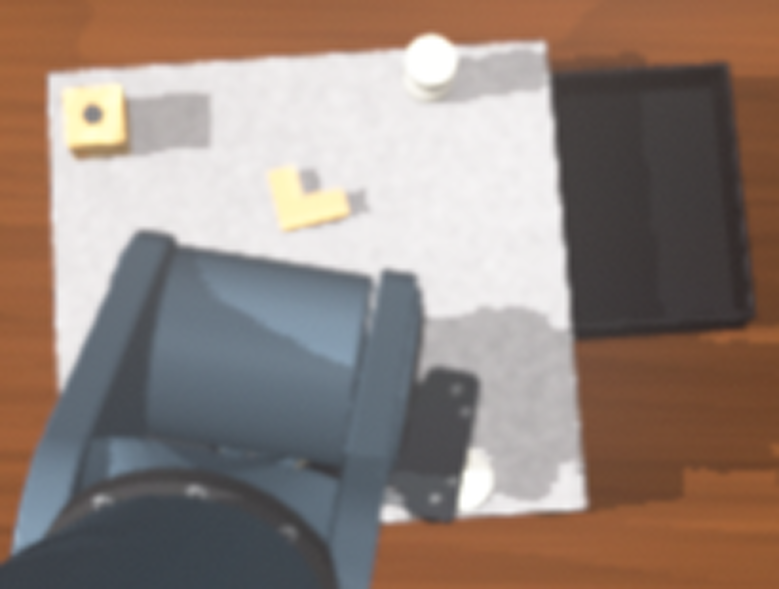

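The top view shows the arm over the bar, and the L is untouched at (305,200). In the wrist view the bar's near edge is about 5 mm ahead of the pads. I'll start the arc push now.

```bash

python3 -m pendant '[{"jaw":0.18,"linear":[-0.4,-0.4,0],"twist":0},{"jaw":0.18,"linear":[-0.5,0,0],"twist":0},{"jaw":0.18,"linear":[-0.5,0,0],"twist":0},{"jaw":0.18,"linear":[-0.52,0.1,0],"twist":3},{"jaw":0.18,"linear":[-0.52,0.1,0],"twist":3},{"jaw":0.18,"linear":[-0.52,0.1,0],"twist":3},{"jaw":0.18,"linear":[-0.52,0.1,0],"twist":3},{"jaw":0.18,"linear":[-0.52,0.1,0],"twist":3},{"jaw":0.18,"linear":[-0.52,0.1,0],"twist":3},{"jaw":0.18,"linear":[-0.52,0.1,0],"twist":3},{"jaw":0.18,"linear":[-0.52,0.1,0],"twist":3}]'
python3 go.py 13 -70 -90 0.0705
python3 - <<'E'
from h import *
cv2.imwrite("pics/w2.png",cams.camera("wrist")["color"])
E
```

```text
time: 4.05
position: [0.5437, 0.0241, 0.0706]
tool_rot: [0.291, 0.957, 0.0, 0.0]
ft_force: [-0.1, 0.0, -0.3]
grip_width: 0.0156
grip_force: 0.0
now local [-37.8   0.4] z 0.0706 heading -38.2 | shift cm [-8.34 -2.39  0.01] twist 51.8 t 4.05 F [-0.1  0.  -0.3] w 0.0156
```

View pics/w2.png

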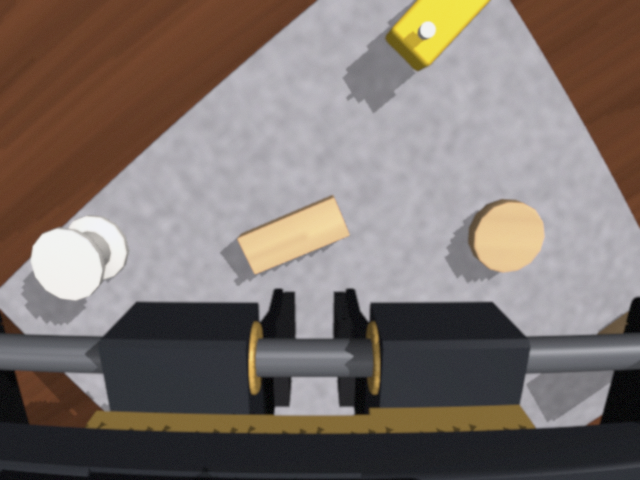

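The bar is at (293,235) and the disc at (507,236). The bar is behind the fingers on the robot's side, so the fingers passed it. I'll locate it.

```bash
python3 - <<'E'
from h import *
c=cams.camera("wrist");b=np.load("board.npz");D=c["depth"]
for z in (.06,):
  w=world(c,[(239,237),(334,197),(349,232),(257,274),(507,236)],z);print(((w[:,:2]-b["o"])@b["R"]*1e3).round(0).tolist())
# depth heights
V=np.array(c["view"]);k=K(c)
def P(u,v):
    s=cv2.undistortPoints(np.float64([[[u,v]]]),k,np.array([c["k1"],0,0,0,0]))[0,0];d=D[v,u]
    return (V[:3,:3].T@(np.array([s[0]*d,s[1]*d,d])-V[:3,3])).round(4)
for u,v in [(293,235),(320,285),(200,180),(507,236),(283,293),(348,293),(284,390),(275,300)]: print((u,v),P(u,v))
E
```

```text
[[-79.0, -12.0], [-66.0, 35.0], [-49.0, 30.0], [-60.0, -17.0], [-0.0, 88.0]]
(293, 235) [0.5174 0.03   0.0579]
(320, 285) [0.5488 0.0246 0.0484]
(200, 180) [0.4716 0.0066 0.0482]
(507, 236) [0.5749 0.1151 0.0586]
(283, 293) [0.5288 0.019  0.0914]
(348, 293) [0.5425 0.0414 0.0941]
(284, 390) [0.5419 0.014  0.1378]
(275, 300) [0.5264 0.0178 0.1014]
```

The bar has not moved, so the fingertips passed over it and stand higher than expected. I'll probe down on the bare board.

```bash

for i in 1 2; do python3 -m pendant '[{"jaw":0.18,"linear":[0,0,0.15],"twist":0},{"jaw":0.18,"linear":[0,0,0.15],"twist":0},{"jaw":0.18,"linear":[0,0,0],"twist":0},{"jaw":0.18,"linear":[0,0,0],"twist":0}]' | egrep 'pos|ft'; done
```

```text
position: [0.5422, 0.0245, 0.0672]
ft_force: [0.2, -0.8, -0.4]
position: [0.5425, 0.0244, 0.0642]
ft_force: [0.5, 0.1, -1.0]
```

```bash

python3 -m pendant '[{"jaw":0.18,"linear":[0,0,0.1],"twist":0},{"jaw":0.18,"linear":[0,0,0.1],"twist":0},{"jaw":0.18,"linear":[0,0,0],"twist":0},{"jaw":0.18,"linear":[0,0,0],"twist":0}]' | egrep 'pos|ft'
python3 -m pendant '[{"jaw":0.18,"linear":[0,0,0.1],"twist":0},{"jaw":0.18,"linear":[0,0,0.1],"twist":0},{"jaw":0.18,"linear":[0,0,0],"twist":0},{"jaw":0.18,"linear":[0,0,0],"twist":0}]' | egrep 'pos|ft'
```

```text
position: [0.5426, 0.0244, 0.0623]
ft_force: [-1.0, 0.1, 0.0]
position: [0.5425, 0.0244, 0.0602]
ft_force: [0.5, 0.1, 0.7]
```

```bash

for i in 1; do python3 -m pendant '[{"jaw":0.18,"linear":[0,0,0.1],"twist":0},{"jaw":0.18,"linear":[0,0,0],"twist":0},{"jaw":0.18,"linear":[0,0,0],"twist":0}]' | egrep 'pos|ft'
python3 -m pendant '[{"jaw":0.18,"linear":[0,0,0.1],"twist":0},{"jaw":0.18,"linear":[0,0,0],"twist":0},{"jaw":0.18,"linear":[0,0,0],"twist":0}]' | egrep 'pos|ft'; done
python3 - <<'E'
from h import *
c=cams.camera("scene");cv2.imwrite("pics/s1.png",c["color"])
p=np.append(robot.get_obs()["position"],1);q=np.array(c["view"])@p;print((K(c)@(q[:3]/q[2])).round(0))
E
```

```text
position: [0.5426, 0.0244, 0.0593]
ft_force: [-0.2, 0.2, 0.2]
position: [0.5426, 0.0244, 0.0583]
ft_force: [-0.1, 0.1, 0.3]
[327. 236.   1.]
```

View pics/s1.png

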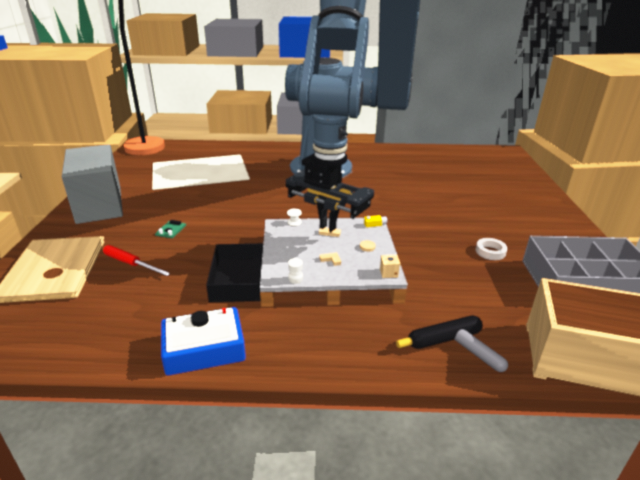

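The scene view from the front shows the fingers at about (327,225), next to the bar at (328,233). The reported TCP projects to (327,236). I'll look closer.

```bash
python3 - <<'E'
from h import *
c=cams.camera("scene");cv2.imwrite("pics/s2.png",cv2.resize(c["color"][170:295,255:415],None,fx=4.8,fy=4.8,interpolation=2))
V=np.array(c["view"])
b=np.load("board.npz");o=robot.get_obs();M=cv2.Rodrigues(np.zeros(3))[0]
from scipy.spatial.transform import Rotation as Ro
M=Ro.from_quat(o["tool_rot"]).as_matrix();p=o["position"]
pts=np.array([p,p+M@[0,.023,.017],p+M@[0,-.023,.017],p+M@[0,.023,0],p+M@[0,-.023,0]])
uv=cv2.projectPoints(pts,cv2.Rodrigues(V[:3,:3])[0],V[:3,3],K(c),np.array([c["k1"],0,0,0,0]))[0].reshape(-1,2)
print(((uv-[255,170])*4.8).round(0).tolist())
E
```

```text
[[347.0, 317.0], [386.0, 361.0], [308.0, 332.0], [387.0, 332.0], [309.0, 303.0]]
```

View pics/s2.png

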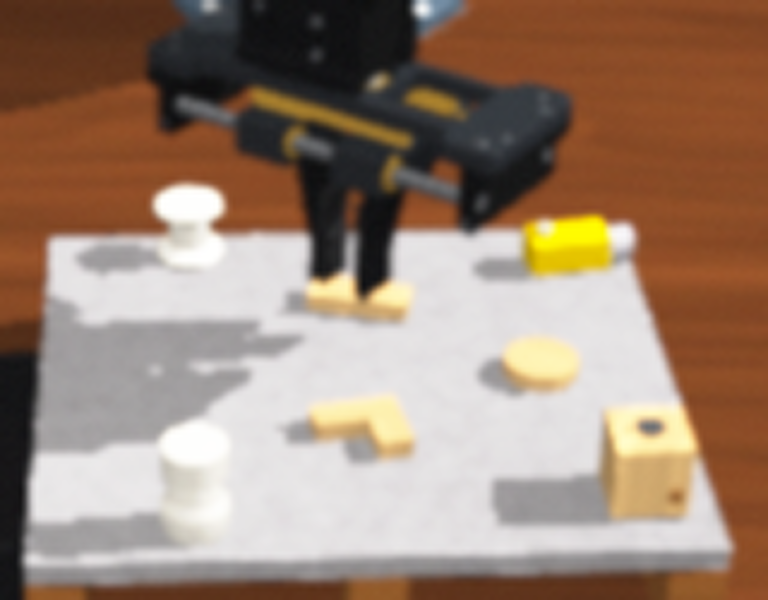

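The crop shows the finger bottoms at about (325,280) and (375,295), roughly 50 px above the nominal tip projections at (308,332) and (386,361). I'll use scene depth to see where the tips really are.

```bash
python3 - <<'E'
from h import *
c=cams.camera("scene");V=np.array(c["view"]);D=c["depth"]
def P(u,v):
    s=cv2.undistortPoints(np.float64([[[u,v]]]),K(c),np.array([c["k1"],0,0,0,0]))[0,0];d=D[v,u]
    return (V[:3,:3].T@(np.array([s[0]*d,s[1]*d,d])-V[:3,3])).round(4)
for x,y in [(327,260),(327,275),(375,275),(375,288),(330,295),(385,300),(325,200),(380,200),(445,310),(540,360),(650,418)]:
    print((x,y),P(round(x/4.8+255),round(y/4.8+170)))
print(robot.get_obs()["position"])
c=cams.camera("wrist");b=np.load("board.npz")
for q in offcuts(c):
  w=world(c,cv2.boxPoints(cv2.minAreaRect(q)),.06);print(((w[:,:2]-b["o"])@b["R"]*1e3).round(0).tolist())
E
```

```text
(327, 260) [0.5452 0.0137 0.0921]
(327, 275) [0.5411 0.0138 0.0817]
(375, 275) [0.5555 0.0367 0.0907]
(375, 288) [0.5528 0.037  0.0811]
(330, 295) [0.5204 0.0163 0.0587]
(385, 300) [0.5287 0.0424 0.0615]
(325, 200) [0.5447 0.0131 0.1232]
(380, 200) [0.5685 0.0375 0.1367]
(445, 310) [0.524  0.0737 0.0512]
(540, 360) [0.5844 0.1165 0.0624]
(650, 418) [0.6687 0.1549 0.0873]
[0.54267583 0.02441595 0.05836534]
[[-61.0, -132.0], [78.0, 53.0], [93.0, 46.0], [-51.0, -144.0]]
[[18.0, -7.0], [-12.0, 14.0], [-10.0, 16.0], [20.0, -5.0]]
[[-20.0, -57.0], [-48.0, -31.0], [-45.0, -27.0], [-16.0, -53.0]]
[[-14.0, 69.0], [-23.0, 102.0], [11.0, 111.0], [21.0, 77.0]]
[[-82.0, -12.0], [-69.0, 36.0], [-49.0, 30.0], [-62.0, -19.0]]
[[-110.0, 96.0], [-116.0, 131.0], [-94.0, 136.0], [-88.0, 101.0]]
```

The finger xy matches, but the tips are at z ≈ 0.08 while the TCP reads 0.058, so they sit well above nominal. I'll go back behind the bar at this height, then probe down there.

```bash

python3 -m pendant '[{"jaw":0.18,"linear":[0,0,-0.5],"twist":-6},{"jaw":0.18,"linear":[0,0,0],"twist":-6},{"jaw":0.18,"linear":[0,0,0],"twist":-6},{"jaw":0.18,"linear":[0,0,0],"twist":-6},{"jaw":0.18,"linear":[1.8,0,0],"twist":0},{"jaw":0.18,"linear":[1.8,0,0],"twist":0},{"jaw":0.18,"linear":[1.8,0,0],"twist":0},{"jaw":0.18,"linear":[0,0,0],"twist":0}]' >/dev/null
python3 go.py -92 14 -14 0.05
```

```text
now local [-96.5  15.3] z 0.063 heading -14.0 | shift cm [-0.47 -0.02  1.29] twist 0.0 t 6.85 F [-1.1 -1.1  0.4] w 0.0156
```

```bash

python3 -m pendant '[{"jaw":0.18,"linear":[0,0,0.4],"twist":0},{"jaw":0.18,"linear":[0,0,0.4],"twist":0},{"jaw":0.18,"linear":[0,0,0.4],"twist":0},{"jaw":0.18,"linear":[0,0,0.3],"twist":0},{"jaw":0.18,"linear":[0,0,0],"twist":0},{"jaw":0.18,"linear":[0,0,0],"twist":0}]' | egrep "pos|ft"
python3 - <<'E'
from h import *
c=cams.camera("scene");V=np.array(c["view"]);D=c["depth"]
v,u=np.mgrid[200:245,310:345]
s=cv2.undistortPoints(np.float64(np.c_[u.ravel(),v.ravel()]).reshape(-1,1,2),K(c),np.array([c["k1"],0,0,0,0])).reshape(-1,2);d=D[v,u].ravel()
X=(np.c_[s,np.ones(len(s))]*d[:,None]-V[:3,3])@V[:3,:3]
dark=(c["color"][v,u].max(-1).ravel()<60)&(d>0)
Y=X[dark];Y=Y[Y[:,2].argsort()];print(len(Y),Y[:8].round(3).tolist())
E
```

```text
position: [0.4897, 0.0334, 0.0479]
ft_force: [0.5, 0.4, 0.6]
197 [[0.252, 0.023, 0.002], [0.496, 0.021, 0.072], [0.496, 0.018, 0.075], [0.506, 0.045, 0.076], [0.501, 0.02, 0.078], [0.496, 0.023, 0.078], [0.497, 0.018, 0.078], [0.506, 0.044, 0.079]]
```

```bash

python3 -m pendant '[{"jaw":0.18,"linear":[0,0,0.3],"twist":0},{"jaw":0.18,"linear":[0,0,0.3],"twist":0},{"jaw":0.18,"linear":[0,0,0.2],"twist":0},{"jaw":0.18,"linear":[0,0,0],"twist":0},{"jaw":0.18,"linear":[0,0,0],"twist":0}]' | egrep "pos|ft"
for i in 1; do python3 -m pendant '[{"jaw":0.18,"linear":[0,0,0.1],"twist":0},{"jaw":0.18,"linear":[0,0,0],"twist":0},{"jaw":0.18,"linear":[0,0,0],"twist":0}]' | egrep 'pos|ft'
python3 -m pendant '[{"jaw":0.18,"linear":[0,0,0.1],"twist":0},{"jaw":0.18,"linear":[0,0,0],"twist":0},{"jaw":0.18,"linear":[0,0,0],"twist":0}]' | egrep 'pos|ft'
python3 -m pendant '[{"jaw":0.18,"linear":[0,0,0.1],"twist":0},{"jaw":0.18,"linear":[0,0,0],"twist":0},{"jaw":0.18,"linear":[0,0,0],"twist":0}]' | egrep 'pos|ft'; done
```

```text
position: [0.4893, 0.0335, 0.0402]
ft_force: [0.6, 0.2, 0.1]
position: [0.4894, 0.0335, 0.0394]
ft_force: [-0.8, -0.2, 0.7]
position: [0.4894, 0.0335, 0.0384]
ft_force: [-0.3, -0.1, 0.2]
position: [0.4894, 0.0335, 0.0373]
ft_force: [0.8, -0.6, 0.4]
```

```bash

python3 -m pendant '[{"jaw":0.18,"linear":[0,0,0.15],"twist":0},{"jaw":0.18,"linear":[0,0,0.15],"twist":0},{"jaw":0.18,"linear":[0,0,0],"twist":0},{"jaw":0.18,"linear":[0,0,0],"twist":0}]' | egrep 'pos|ft'
python3 - <<'E'
from h import *
c=cams.camera("scene");V=np.array(c["view"]);D=c["depth"]
v,u=np.mgrid[200:245,310:345]
s=cv2.undistortPoints(np.float64(np.c_[u.ravel(),v.ravel()]).reshape(-1,1,2),K(c),np.array([c["k1"],0,0,0,0])).reshape(-1,2);d=D[v,u].ravel()
X=(np.c_[s,np.ones(len(s))]*d[:,None]-V[:3,3])@V[:3,:3]
dark=(c["color"][v,u].max(-1).ravel()<60)&(d>0)
Y=X[dark];Y=Y[Y[:,2].argsort()];print(len(Y),Y[:6].round(3).tolist())
E
python3 -m pendant '[{"jaw":0.18,"linear":[0,0,0.1],"twist":0},{"jaw":0.18,"linear":[0,0,0],"twist":0},{"jaw":0.18,"linear":[0,0,0],"twist":0}]' | egrep 'pos|ft'
```

```text
position: [0.4893, 0.0335, 0.0342]
ft_force: [0.5, -0.3, 0.5]
279 [[0.282, 0.023, 0.001], [0.496, 0.018, 0.061], [0.496, 0.021, 0.061], [0.494, 0.023, 0.063], [0.503, 0.045, 0.063], [0.504, 0.042, 0.064]]
position: [0.4894, 0.0335, 0.0333]
ft_force: [-0.6, 0.8, 0.1]
```

```bash

python3 -m pendant '[{"jaw":0.18,"linear":[0,0,0.1],"twist":0},{"jaw":0.18,"linear":[0,0,0],"twist":0},{"jaw":0.18,"linear":[0,0,0],"twist":0}]' | egrep 'pos|ft'
python3 -m pendant '[{"jaw":0.18,"linear":[0,0,0.1],"twist":0},{"jaw":0.18,"linear":[0,0,0],"twist":0},{"jaw":0.18,"linear":[0,0,0],"twist":0}]' | egrep 'pos|ft'
python3 -m pendant '[{"jaw":0.18,"linear":[0,0,0.1],"twist":0},{"jaw":0.18,"linear":[0,0,0],"twist":0},{"jaw":0.18,"linear":[0,0,0],"twist":0}]' | egrep 'pos|ft'
python3 - <<'E'
from h import *
c=cams.camera("scene");cv2.imwrite("pics/s3.png",cv2.resize(c["color"][190:265,280:380],None,fx=7,fy=7,interpolation=2))
E
```

```text
position: [0.4894, 0.0335, 0.0323]
ft_force: [0.5, -1.0, -0.0]
position: [0.4894, 0.0335, 0.0313]
ft_force: [0.3, -0.8, 0.1]
position: [0.4894, 0.0335, 0.0303]
ft_force: [-0.3, 0.0, -0.4]
```

View pics/s3.png

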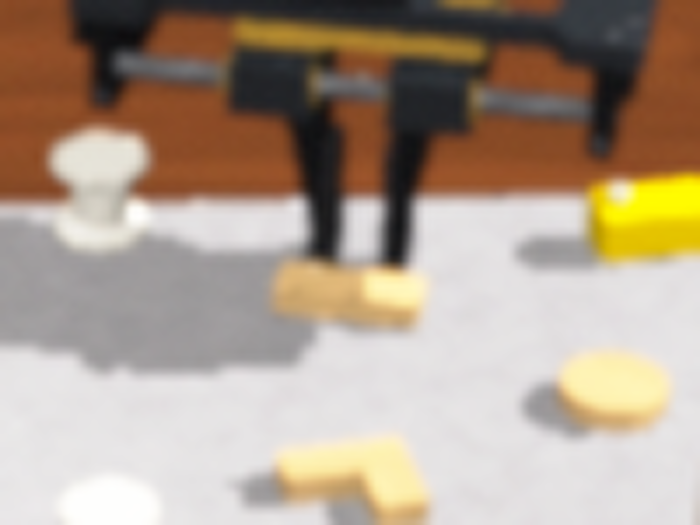

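The view shows both fingers standing behind the bar at (325,255) and (398,260), with the tips hidden by the bar's top. They are close to the board, so I'll keep probing in small steps.

```bash

python3 -m pendant '[{"jaw":0.18,"linear":[0,0,0.1],"twist":0},{"jaw":0.18,"linear":[0,0,0],"twist":0},{"jaw":0.18,"linear":[0,0,0],"twist":0}]' | egrep 'pos|ft'
python3 -m pendant '[{"jaw":0.18,"linear":[0,0,0.1],"twist":0},{"jaw":0.18,"linear":[0,0,0],"twist":0},{"jaw":0.18,"linear":[0,0,0],"twist":0}]' | egrep 'pos|ft'
python3 -m pendant '[{"jaw":0.18,"linear":[0,0,0.1],"twist":0},{"jaw":0.18,"linear":[0,0,0],"twist":0},{"jaw":0.18,"linear":[0,0,0],"twist":0}]' | egrep 'pos|ft'
```

```text
position: [0.4894, 0.0335, 0.0302]
ft_force: [-0.1, 0.3, 7.8]
position: [0.4895, 0.0335, 0.0302]
ft_force: [-2.7, -0.2, 16.5]
position: [0.4895, 0.0335, 0.0301]
ft_force: [-5.0, -0.4, 25.4]
```

Contact is at TCP z = 0.0303, so the pushing height is about 0.033. I'll back off to that and push the bar along the arc.

```bash

python3 -m pendant '[{"jaw":0.18,"linear":[0,0,-0.55],"twist":0},{"jaw":0.18,"linear":[0,0,0],"twist":0}]' | egrep 'pos|ft'
python3 go.py -92 14 -14 0.033
python3 -m pendant '[{"jaw":0.18,"linear":[-0.5,0,0],"twist":0},{"jaw":0.18,"linear":[-0.5,0,0],"twist":0},{"jaw":0.18,"linear":[-0.5,0.1,0],"twist":3},{"jaw":0.18,"linear":[-0.52,0.1,0],"twist":3},{"jaw":0.18,"linear":[-0.52,0.1,0],"twist":3},{"jaw":0.18,"linear":[-0.52,0.1,0],"twist":3},{"jaw":0.18,"linear":[-0.52,0.1,0],"twist":3},{"jaw":0.18,"linear":[-0.52,0.1,0],"twist":3},{"jaw":0.18,"linear":[-0.52,0.1,0],"twist":3},{"jaw":0.18,"linear":[-0.52,0.1,0],"twist":3},{"jaw":0.18,"linear":[0,0,0],"twist":0}]' | egrep "pos|ft"
cat > bl.py <<'E'
from h import *
import sys
b=np.load("board.npz")
for n in sys.argv[1:]:
  c=cams.camera(n)
  P=None
  if n!="wrist":
    L=np.array([(.14,.15),(.14,-.26),(-.14,-.26),(-.14,.15)])@b["R"].T+b["o"]
    V=np.array(c["view"]);P=cv2.projectPoints(np.c_[L,np.full(4,.05)],cv2.Rodrigues(V[:3,:3])[0],V[:3,3],K(c),np.array([c["k1"],0,0,0,0]))[0].reshape(-1,2)
  for q in offcuts(c,P):
    (w,)=[world(c,cv2.boxPoints(cv2.minAreaRect(q)),.06)[:,:2]]
    print(n,((w-b["o"])@b["R"]*1e3).round(0).tolist())
E
python3 bl.py wrist scene; python3 go.py 13 -70 -90 0.033
```

```text
position: [0.4902, 0.0334, 0.0339]
ft_force: [0.3, -0.5, 0.4]
now local [-90.5  13.6] z 0.0339 heading -14.0 | shift cm [ 0.15 -0.    0.09] twist -0.0 t 10.92 F [ 0.3 -0.5  0.4] w 0.0155
position: [0.5424, 0.0245, 0.0322]
ft_force: [0.5, 0.3, -0.0]
wrist [[-68.0, -106.0], [52.0, 52.0], [64.0, 46.0], [-58.0, -117.0]]
wrist [[-27.0, -21.0], [-15.0, -7.0], [-11.0, -10.0], [-22.0, -25.0]]
wrist [[1.0, 1.0], [-25.0, 19.0], [-23.0, 21.0], [2.0, 3.0]]
wrist [[-32.0, -42.0], [-56.0, -19.0], [-53.0, -16.0], [-29.0, -38.0]]
wrist [[-14.0, 69.0], [-23.0, 102.0], [11.0, 111.0], [20.0, 76.0]]
wrist [[-110.0, 97.0], [-114.0, 123.0], [-91.0, 128.0], [-88.0, 101.0]]
scene [[48.0, 111.0], [49.0, 155.0], [130.0, 138.0], [129.0, 97.0]]
scene [[35.0, -23.0], [37.0, 23.0], [83.0, 19.0], [81.0, -26.0]]
scene [[20.0, 65.0], [-26.0, 79.0], [-4.0, 109.0], [41.0, 94.0]]
scene [[-13.0, -41.0], [-53.0, -32.0], [-19.0, 16.0], [19.0, 6.0]]
scene [[-126.0, -276.0], [-128.0, -146.0], [-16.0, -140.0], [-15.0, -260.0]]
scene [[-125.0, 96.0], [-123.0, 144.0], [-74.0, 136.0], [-75.0, 90.0]]
now local [-40.8   1.4] z 0.0322 heading -38.0 | shift cm [-8.64 -2.32 -0.08] twist 52.0 t 11.93 F [0.3 0.  0. ] w 0.0152
```

The bar is moving ahead of the fingers. I'll continue the arc to heading −90°.

```bash

python3 -m pendant '[{"jaw":0.18,"linear":[-0.52,0.1,-0.05],"twist":3},{"jaw":0.18,"linear":[-0.52,0.1,0],"twist":3},{"jaw":0.18,"linear":[-0.52,0.1,0],"twist":3},{"jaw":0.18,"linear":[-0.52,0.1,0],"twist":3},{"jaw":0.18,"linear":[-0.52,0.1,0],"twist":3},{"jaw":0.18,"linear":[-0.52,0.1,0],"twist":3},{"jaw":0.18,"linear":[-0.52,0.1,0],"twist":3},{"jaw":0.18,"linear":[-0.52,0.1,0],"twist":3},{"jaw":0.18,"linear":[-0.52,0.1,0],"twist":3}]' | egrep "pos|ft"
python3 -m pendant '[{"jaw":0.18,"linear":[-0.52,0.1,0],"twist":3},{"jaw":0.18,"linear":[-0.52,0.1,0],"twist":3},{"jaw":0.18,"linear":[-0.52,0.1,0],"twist":3},{"jaw":0.18,"linear":[-0.52,0.1,0],"twist":3},{"jaw":0.18,"linear":[-0.52,0.1,0],"twist":3},{"jaw":0.18,"linear":[-0.52,0.1,0],"twist":3},{"jaw":0.18,"linear":[-0.52,0.1,0],"twist":3},{"jaw":0.18,"linear":[-0.52,0.1,0],"twist":3},{"jaw":0.18,"linear":[0,0,0],"twist":0}]' | egrep "pos|ft"
python3 go.py 13 -160 -90 0.033;python3 bl.py scene; python3 - <<'E'
from h import *
c=cams.camera("scene");cv2.imwrite("pics/s4.png",cv2.resize(c["color"][170:310,200:415],None,fx=3.7,fy=3.7,interpolation=2))
E
```

```text
position: [0.5789, -0.0018, 0.0329]
ft_force: [0.2, 1.1, -0.2]
position: [0.6003, -0.0391, 0.033]
ft_force: [-0.6, -0.1, 0.6]
now local [ 13.8 -67. ] z 0.033 heading -89.1 | shift cm [-9.3  -0.23  0.  ] twist 0.9 t 13.43 F [-0.6 -0.1  0.6] w 0.0157
scene [[48.0, 111.0], [49.0, 155.0], [130.0, 138.0], [129.0, 97.0]]
scene [[35.0, -23.0], [37.0, 23.0], [83.0, 19.0], [81.0, -26.0]]
scene [[-1.0, -98.0], [0.0, -76.0], [53.0, -76.0], [52.0, -98.0]]
scene [[-16.0, 72.0], [-15.0, 107.0], [31.0, 100.0], [30.0, 66.0]]
scene [[-99.0, -298.0], [-199.0, -158.0], [-59.0, -130.0], [23.0, -259.0]]
scene [[-125.0, 74.0], [-123.0, 144.0], [-74.0, 136.0], [-76.0, 68.0]]
```

View pics/s4.png

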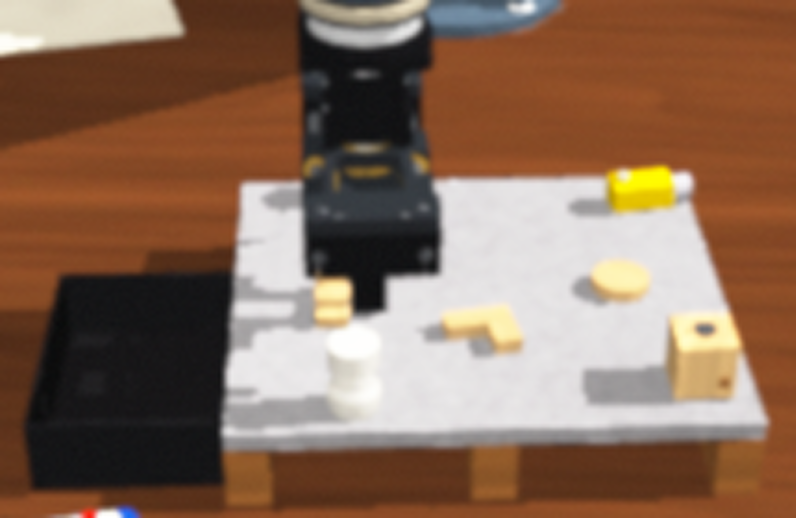

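The bar is at about (333,300), square ahead of the fingers and lined up with the tray. The L and disc are untouched. I'll push straight over the edge.

```bash

python3 -m pendant '[{"jaw":0.18,"linear":[-0.8,0,0],"twist":0.9},{"jaw":0.18,"linear":[-0.8,0,0],"twist":0},{"jaw":0.18,"linear":[-0.8,0,0],"twist":0},{"jaw":0.18,"linear":[-0.8,0,0],"twist":0},{"jaw":0.18,"linear":[-0.8,0,0],"twist":0},{"jaw":0.18,"linear":[-0.8,0,0],"twist":0},{"jaw":0.18,"linear":[-0.8,0,0],"twist":0},{"jaw":0.18,"linear":[-0.8,0,0],"twist":0},{"jaw":0.18,"linear":[-0.8,0,0],"twist":0},{"jaw":0.18,"linear":[-0.8,0,0],"twist":0},{"jaw":0.18,"linear":[-0.8,0,0],"twist":0},{"jaw":0.18,"linear":[-0.8,0,0],"twist":0}]' | egrep "pos|ft"
python3 -m pendant '[{"jaw":0.1,"linear":[0,0,-2],"twist":0},{"jaw":0.1,"linear":[0,0,-2],"twist":0}]' | egrep "pos|ft"
python3 bl.py scene;python3 go.py 46 45 -79 0.033
```

```text
position: [0.6078, -0.1349, 0.0333]
ft_force: [-0.8, 0.9, -0.9]
position: [0.6066, -0.1347, 0.0724]
ft_force: [0.5, 0.7, -0.4]
scene [[57.0, -178.0], [58.0, -156.0], [116.0, -153.0], [116.0, -173.0]]
scene [[48.0, 111.0], [49.0, 155.0], [130.0, 138.0], [129.0, 97.0]]
scene [[35.0, -23.0], [37.0, 23.0], [83.0, 19.0], [81.0, -26.0]]
scene [[-16.0, 72.0], [-15.0, 107.0], [31.0, 100.0], [30.0, 66.0]]
scene [[-55.0, -308.0], [-173.0, -228.0], [-48.0, -180.0], [50.0, -258.0]]
scene [[-125.0, 76.0], [-123.0, 144.0], [-74.0, 136.0], [-76.0, 70.0]]
now local [  16. -164.] z 0.0773 heading -89.9 | shift cm [20.9   3.    4.39] twist -10.9 t 14.75 F [0.1 0.2 1.8] w 0.0098
```

The bar is in the tray. Now I'll position behind the L.

```bash

python3 -m pendant '[{"jaw":0.1,"linear":[2,0.3,0],"twist":0},{"jaw":0.1,"linear":[2.5,0.3,0],"twist":0},{"jaw":0.1,"linear":[2.5,0.3,0],"twist":0},{"jaw":0.1,"linear":[2.5,0.3,0],"twist":0},{"jaw":0.1,"linear":[2.5,0.3,0],"twist":0},{"jaw":0.1,"linear":[2.5,0.3,0],"twist":0},{"jaw":0.1,"linear":[2.5,0.4,0],"twist":0},{"jaw":0.1,"linear":[2,0.4,0],"twist":0},{"jaw":0.1,"linear":[1.4,0.4,0],"twist":0},{"jaw":0.1,"linear":[0,0,0],"twist":-5.5},{"jaw":0.1,"linear":[0,0,0],"twist":-5.5},{"jaw":0.1,"linear":[0,0,0],"twist":0}]' | egrep "pos|ft"
python3 go.py 46 40 -79 0.033
```

```text
position: [0.6221, 0.0717, 0.0732]
ft_force: [0.0, -0.4, -0.3]
now local [43.9 41.8] z 0.0732 heading -78.8 | shift cm [-0.22  0.17  4.02] twist 0.2 t 15.75 F [ 0.  -0.4 -0.3] w 0.0089
```

```bash

python3 -m pendant '[{"jaw":0.1,"linear":[0,0.2,1],"twist":0},{"jaw":0.1,"linear":[0,0,1],"twist":0},{"jaw":0.1,"linear":[0,0,1],"twist":0},{"jaw":0.1,"linear":[0,0,0.6],"twist":0},{"jaw":0.1,"linear":[0,0,0.4],"twist":0},{"jaw":0.1,"linear":[0,0,0],"twist":0}]' | egrep "pos|ft"
python3 go.py 46 40 -79 0.033
python3 -m pendant '[{"jaw":0.1,"linear":[-0.6,0,0],"twist":0},{"jaw":0.1,"linear":[-0.6,0,0],"twist":0},{"jaw":0.1,"linear":[-0.6,0.02,0],"twist":0.6},{"jaw":0.1,"linear":[-0.6,0.02,0],"twist":0.6},{"jaw":0.1,"linear":[-0.6,0.02,0],"twist":0.6},{"jaw":0.1,"linear":[-0.6,0.02,0],"twist":0.6},{"jaw":0.1,"linear":[-0.6,0.02,0],"twist":0.6},{"jaw":0.1,"linear":[-0.6,0.02,0],"twist":0.6},{"jaw":0.1,"linear":[-0.6,0.02,0],"twist":0.6},{"jaw":0.1,"linear":[-0.6,0.02,0],"twist":0.6},{"jaw":0.1,"linear":[-0.6,0.02,0],"twist":0.6},{"jaw":0.1,"linear":[0,0,0],"twist":0}]' | egrep "pos|ft"
python3 go.py 60 -164 -90 0.033;python3 bl.py scene
```

```text
position: [0.6227, 0.072, 0.0316]
ft_force: [0.5, -0.4, 1.0]
now local [44.5 42.1] z 0.0316 heading -79.0 | shift cm [-0.23  0.1  -0.14] twist 0.0 t 16.25 F [ 0.5 -0.4  1. ] w 0.0088
position: [0.6415, 0.0069, 0.0334]
ft_force: [-0.1, 0.1, 0.6]
now local [ 58.4 -24.2] z 0.0334 heading -84.4 | shift cm [-13.93  -1.2    0.05] twist 5.6 t 17.25 F [-0.1  0.1  0.6] w 0.0086
scene [[57.0, -178.0], [58.0, -156.0], [116.0, -153.0], [116.0, -173.0]]
scene [[48.0, 111.0], [49.0, 155.0], [130.0, 138.0], [129.0, 97.0]]
scene [[87.0, -75.0], [41.0, -74.0], [43.0, -32.0], [88.0, -34.0]]
scene [[-16.0, 72.0], [-15.0, 107.0], [31.0, 100.0], [30.0, 66.0]]
scene [[-76.0, -307.0], [-229.0, -163.0], [-74.0, -122.0], [50.0, -258.0]]
scene [[-125.0, 81.0], [-123.0, 144.0], [-74.0, 136.0], [-76.0, 75.0]]
```

The L is tracking well, so I'll push it over the edge.

```bash

python3 -m pendant '[{"jaw":0.1,"linear":[-0.6,0.02,0],"twist":0.6},{"jaw":0.1,"linear":[-0.6,0.02,0],"twist":0.6},{"jaw":0.1,"linear":[-0.6,0.02,0],"twist":0.6},{"jaw":0.1,"linear":[-0.6,0.02,0],"twist":0.6},{"jaw":0.1,"linear":[-0.6,0.02,0],"twist":0.6},{"jaw":0.1,"linear":[-0.6,0.02,0],"twist":0.6},{"jaw":0.1,"linear":[-0.6,0.02,0],"twist":0.6},{"jaw":0.1,"linear":[-0.6,0.02,0],"twist":0.6},{"jaw":0.1,"linear":[-0.6,0.02,0],"twist":0.6},{"jaw":0.1,"linear":[-0.6,0,0],"twist":0},{"jaw":0.1,"linear":[-0.6,0,0],"twist":0},{"jaw":0.1,"linear":[-0.6,0,0],"twist":0}]' | egrep "pos|ft"
python3 go.py 60 -164 -90 0.033;python3 bl.py scene|sed -n 3p
python3 -m pendant '[{"jaw":0.1,"linear":[-0.7,0,0],"twist":0},{"jaw":0.1,"linear":[-0.7,0,0],"twist":0},{"jaw":0.1,"linear":[-0.7,0,0],"twist":0},{"jaw":0.1,"linear":[-0.7,0,0],"twist":0},{"jaw":0.1,"linear":[-0.7,0,0],"twist":0},{"jaw":0.1,"linear":[-0.7,0,0],"twist":0},{"jaw":0.1,"linear":[-0.7,0,0],"twist":0},{"jaw":0.1,"linear":[-0.7,0,0],"twist":0},{"jaw":0.1,"linear":[-0.7,0,0],"twist":0},{"jaw":0.1,"linear":[-0.7,0,0],"twist":0},{"jaw":0.28,"linear":[0,0,-2],"twist":0},{"jaw":0.28,"linear":[0,0,-2],"twist":0}]' | egrep "pos|ft"
python3 go.py 0 122 -88 0.033;python3 bl.py scene
```

```text
position: [0.6514, -0.0634, 0.0333]
ft_force: [-0.5, 0.1, 0.2]
now local [ 62.8 -95.1] z 0.0333 heading -89.7 | shift cm [-6.89 -0.32  0.03] twist 0.3 t 18.3 F [-0.5  0.1  0.2] w 0.0087
scene [[48.0, 111.0], [49.0, 155.0], [130.0, 138.0], [129.0, 97.0]]
position: [0.6557, -0.1331, 0.0722]
ft_force: [0.5, 0.4, 1.4]
now local [  61.9 -164.9] z 0.0722 heading -89.8 | shift cm [28.71 -6.06  3.99] twist -1.8 t 19.35 F [0.5 0.4 1.4] w 0.016
scene [[57.0, -178.0], [58.0, -156.0], [116.0, -153.0], [116.0, -173.0]]
scene [[48.0, 111.0], [49.0, 155.0], [130.0, 138.0], [129.0, 97.0]]
scene [[-16.0, 72.0], [-15.0, 107.0], [31.0, 100.0], [30.0, 66.0]]
scene [[50.0, -259.0], [-134.0, -261.0], [-120.0, -232.0], [61.0, -234.0]]
scene [[-125.0, 79.0], [-123.0, 144.0], [-74.0, 136.0], [-76.0, 73.0]]
```

```bash

python3 -m pendant '[{"jaw":0.28,"linear":[2.5,-0.6,0],"twist":0},{"jaw":0.28,"linear":[2.6,-0.6,0],"twist":0},{"jaw":0.28,"linear":[2.6,-0.6,0],"twist":0},{"jaw":0.28,"linear":[2.6,-0.6,0],"twist":0},{"jaw":0.28,"linear":[2.6,-0.6,0],"twist":0},{"jaw":0.28,"linear":[2.6,-0.6,0],"twist":0},{"jaw":0.28,"linear":[2.6,-0.6,0],"twist":0},{"jaw":0.28,"linear":[2.6,-0.6,0],"twist":0},{"jaw":0.28,"linear":[2.6,-0.6,0],"twist":0},{"jaw":0.28,"linear":[2.6,-0.6,0],"twist":0},{"jaw":0.28,"linear":[2.4,-0.2,0],"twist":0},{"jaw":0.28,"linear":[0,0,0],"twist":-4.8}]' | egrep "pos|ft"
python3 -m pendant '[{"jaw":0.28,"linear":[0,0,0],"twist":0}]' >/dev/null
python3 go.py -2 122 -85 0.033
```

```text
position: [0.5707, 0.1485, 0.0733]
ft_force: [-0.3, -0.9, 0.4]
now local [ -0.4 119.6] z 0.0733 heading -84.7 | shift cm [ 0.25 -0.13  4.03] twist 0.3 t 20.48 F [0.3 0.2 0.3] w 0.0241
```

```bash

python3 -m pendant '[{"jaw":0.28,"linear":[0.2,-0.1,0.5],"twist":0},{"jaw":0.28,"linear":[0.1,0,1],"twist":0},{"jaw":0.28,"linear":[0,0,1],"twist":0},{"jaw":0.28,"linear":[0,0,1],"twist":0},{"jaw":0.28,"linear":[0,0,0.4],"twist":0},{"jaw":0.28,"linear":[0,0,0.1],"twist":0},{"jaw":0.28,"linear":[0,0,0],"twist":0}]' | egrep "pos|ft"
python3 go.py -2 122 -85 0.033
python3 -m pendant '[{"jaw":0.28,"linear":[-0.6,0,0],"twist":0},{"jaw":0.28,"linear":[-0.6,0,0],"twist":0},{"jaw":0.28,"linear":[-0.7,0,0],"twist":0},{"jaw":0.28,"linear":[-0.7,0,0],"twist":0},{"jaw":0.28,"linear":[-0.7,0,0],"twist":0},{"jaw":0.28,"linear":[-0.7,0,0],"twist":0},{"jaw":0.28,"linear":[-0.7,0,0],"twist":0},{"jaw":0.28,"linear":[-0.7,0,0],"twist":0},{"jaw":0.28,"linear":[-0.7,0,0],"twist":0},{"jaw":0.28,"linear":[-0.7,0,0],"twist":0},{"jaw":0.28,"linear":[-0.7,0,0],"twist":0},{"jaw":0.28,"linear":[0,0,0],"twist":0}]' | egrep "pos|ft"
python3 go.py 20 -164 -85 0.033;python3 bl.py scene
```

```text
position: [0.5705, 0.1469, 0.0324]
ft_force: [0.3, 0.2, 0.4]
now local [ -1.8 120.7] z 0.0324 heading -85.0 | shift cm [ 0.13 -0.01 -0.06] twist 0.0 t 21.07 F [0.3 0.2 0.4] w 0.0243
position: [0.5837, 0.0718, 0.0333]
ft_force: [-0.3, -1.1, 0.3]
now local [ 5.6 44.8] z 0.0333 heading -85.0 | shift cm [-20.93  -0.39   0.04] twist 0.0 t 22.07 F [-0.3 -1.1  0.3] w 0.0243
scene [[57.0, -178.0], [58.0, -156.0], [116.0, -153.0], [116.0, -173.0]]
scene [[48.0, 111.0], [49.0, 155.0], [130.0, 138.0], [129.0, 97.0]]
scene [[-10.0, 5.0], [-9.0, 39.0], [37.0, 34.0], [36.0, 1.0]]
scene [[-77.0, -307.0], [-221.0, -168.0], [-66.0, -128.0], [50.0, -258.0]]
```

The disc is cradled and moving. I'll push it the remaining 21 cm.

```bash

python3 -m pendant '[{"jaw":0.28,"linear":[-0.7,0,0],"twist":0},{"jaw":0.28,"linear":[-0.8,0,0],"twist":0},{"jaw":0.28,"linear":[-0.8,0,0],"twist":0},{"jaw":0.28,"linear":[-0.8,0,0],"twist":0},{"jaw":0.28,"linear":[-0.8,0,0],"twist":0},{"jaw":0.28,"linear":[-0.8,0,0],"twist":0},{"jaw":0.28,"linear":[-0.8,0,0],"twist":0},{"jaw":0.28,"linear":[-0.8,0,0],"twist":0},{"jaw":0.28,"linear":[-0.8,0,0],"twist":0},{"jaw":0.28,"linear":[-0.8,0,0],"twist":0},{"jaw":0.28,"linear":[-0.8,0,0],"twist":0},{"jaw":0.28,"linear":[-0.8,0,0],"twist":0}]' | egrep "pos|ft"
python3 -m pendant '[{"jaw":0.28,"linear":[-0.8,0,0],"twist":0},{"jaw":0.28,"linear":[-0.8,0,0],"twist":0},{"jaw":0.28,"linear":[-0.8,0,0],"twist":0},{"jaw":0.28,"linear":[-0.8,0,0],"twist":0},{"jaw":0.28,"linear":[-0.8,0,0],"twist":0},{"jaw":0.28,"linear":[-0.8,0,0],"twist":0},{"jaw":0.28,"linear":[-0.8,0,0],"twist":0},{"jaw":0.28,"linear":[-0.8,0,0],"twist":0},{"jaw":0.28,"linear":[-0.8,0,0],"twist":0},{"jaw":0.28,"linear":[-0.8,0,0],"twist":0},{"jaw":0.28,"linear":[-0.8,0,0],"twist":0},{"jaw":0.28,"linear":[-0.8,0,0],"twist":0}]' | egrep "pos|ft"
python3 go.py 20 -164 -85 0.033;python3 bl.py scene
```

```text
position: [0.5989, -0.0212, 0.0334]
ft_force: [0.6, -0.1, -0.2]
position: [0.6146, -0.1159, 0.0334]
ft_force: [0.1, 0.0, 0.6]
now local [  22.2 -144.7] z 0.0334 heading -84.9 | shift cm [-1.9  -0.39  0.04] twist 0.1 t 24.12 F [0.1 0.  0.6] w 0.0245
scene [[48.0, 111.0], [49.0, 155.0], [130.0, 138.0], [129.0, 97.0]]
scene [[116.0, -173.0], [30.0, -179.0], [30.0, -160.0], [116.0, -155.0]]
scene [[50.0, -259.0], [-156.0, -261.0], [-123.0, -193.0], [75.0, -201.0]]
scene [[-125.0, 84.0], [-123.0, 144.0], [-74.0, 136.0], [-76.0, 78.0]]
```

```bash

python3 -m pendant '[{"jaw":0.28,"linear":[-0.8,0,0],"twist":0},{"jaw":0.28,"linear":[-0.8,0,0],"twist":0},{"jaw":0.28,"linear":[-0.5,0,0],"twist":0},{"jaw":0.28,"linear":[0,0,-2],"twist":0},{"jaw":0.28,"linear":[0,0,-3],"twist":0},{"jaw":0.28,"linear":[0,0,-3],"twist":0},{"jaw":0.28,"linear":[3,-3,-2],"twist":0},{"jaw":0.28,"linear":[3,-3,0],"twist":0},{"jaw":0.28,"linear":[3,-3,0],"twist":0},{"jaw":0.28,"linear":[3,-3,0],"twist":0},{"jaw":0.28,"linear":[3,0,0],"twist":0},{"jaw":0.28,"linear":[3,0,0],"twist":0}]' | egrep "pos|ft"
python3 - <<'E'
from h import *
c=cams.camera("top");b=np.load("board.npz")
cv2.imwrite("pics/t3.png",cv2.resize(c["color"][165:320,235:440],None,fx=3.8,fy=3.8,interpolation=2))
E
```

```text
position: [0.4731, 0.0188, 0.1314]
ft_force: [0.5, -0.3, 0.6]
```

View pics/t3.png

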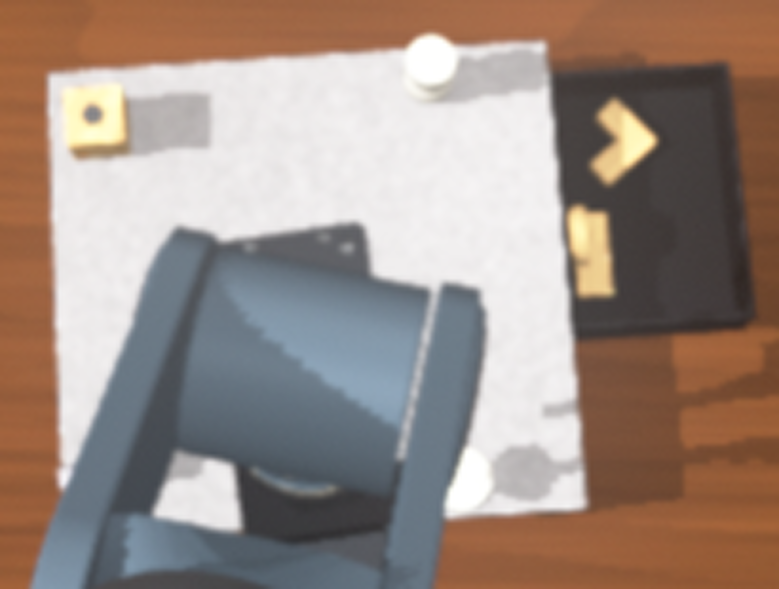

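The L lies at (625,140) and the bar at (597,255) in the tray. The disc seems to stand on edge between the bar and the near wall at (578,233), which is marginal. I'll measure it from depth.

```bash
python3 - <<'E'
from h import *
c=cams.camera("top");b=np.load("board.npz");V=np.array(c["view"]);D=c["depth"]
hsv=cv2.cvtColor(c["color"],cv2.COLOR_BGR2HSV)
m=cv2.inRange(hsv,(10,50,90),(32,255,255));k=np.zeros_like(m);k[185:250,383:425]=255;m&=k
v,u=np.nonzero(m)
s=cv2.undistortPoints(np.float64(np.c_[u,v]).reshape(-1,1,2),K(c),np.array([c["k1"],0,0,0,0])).reshape(-1,2);d=D[v,u]
X=(np.c_[s,np.ones(len(s))]*d[:,None]-V[:3,3])@V[:3,:3]
L=np.c_[(X[:,:2]-b["o"])@b["R"],X[:,2]]*1e3-[40,-206,0]
for r in range(215,247,2):
    i=v==r;print(r,[tuple(int(a) for a in np.r_[uu,q.round()]) for uu,q in zip(u[i],L[i])])
E
```

```text
215 []
217 []
219 [(384, 1, 51, 38), (385, 1, 49, 40), (386, 0, 47, 42), (387, -240, 195, 1096), (388, 1, 42, 37), (389, 8, 35, 5)]
221 [(384, -6, 53, 47), (385, -5, 50, 45), (386, -6, 48, 46), (387, -6, 46, 46), (388, -6, 44, 47), (389, 1, 36, 12), (390, 0, 35, 17), (391, 0, 32, 16), (392, 0, 30, 17), (393, 1, 27, 13), (394, 2, 24, 4), (395, 3, 21, 3)]
223 [(384, -11, 54, 51), (385, -10, 51, 47), (386, -11, 49, 49), (387, -12, 47, 54), (388, -11, 45, 49), (389, -4, 37, 15), (390, -5, 35, 18), (391, -5, 33, 18), (392, -4, 30, 15), (393, -5, 28, 16), (394, -3, 24, 7), (395, -2, 21, 2)]
225 [(384, -5, 48, 3), (385, -15, 51, 46), (386, -17, 50, 54), (387, -16, 48, 52), (388, -16, 45, 51), (389, -8, 37, 10), (390, -8, 35, 12), (391, -9, 33, 16), (392, -10, 31, 17), (393, -9, 28, 13), (394, -8, 25, 6), (395, -7, 22, 4)]
227 [(384, -19, 54, 47), (385, -20, 52, 51), (386, -20, 50, 50), (387, -21, 48, 53), (388, -21, 45, 50), (389, -13, 38, 14), (390, -14, 36, 15), (391, -14, 34, 16), (392, -14, 31, 17), (393, -14, 29, 17), (394, -12, 25, 2), (395, -12, 23, 5)]
229 [(384, -24, 54, 47), (385,
[... 1093 characters left out ...]
-38, 29, 15), (395, -35, 24, 2), (396, -35, 22, 1)]
239 [(386, -40, 47, 11), (387, -41, 45, 14), (388, -41, 43, 15), (389, -41, 41, 14), (390, -42, 38, 15), (391, -41, 36, 13), (392, -41, 33, 12), (393, -42, 31, 15), (394, -43, 29, 18), (395, -40, 25, 2), (396, -41, 23, 7)]
241 [(386, -44, 47, 5), (387, -46, 45, 13), (388, -47, 44, 19), (389, -46, 41, 15), (390, -46, 39, 14), (391, -46, 36, 10), (392, -46, 34, 13), (393, -47, 32, 15), (394, -47, 29, 13), (395, -48, 28, 17), (396, -45, 23, 5), (397, -45, 21, 3)]
243 [(387, -49, 45, 4), (388, -49, 42, 3), (389, -48, 39, -1), (390, -49, 38, 4), (391, -49, 35, 4), (392, -50, 33, 4), (393, -50, 31, 5), (394, -50, 28, 5), (395, -50, 26, 7)]
245 []
```

The disc is standing on the bar's top against the near wall: its top is at z ≈ 50 mm and its underside is on the wall, so its origin is right at the limit. I'll touch its top rim with the shut fingertips and drag it towards −y to tip it flat.

```bash
python3 go.py 24 -161 -85 0.07
python3 -m pendant '[{"jaw":0,"linear":[-3,1.2,0],"twist":0},{"jaw":0,"linear":[-3,1.2,0],"twist":0},{"jaw":0,"linear":[-3,1.2,0],"twist":0},{"jaw":0,"linear":[-3,1.2,0],"twist":0},{"jaw":0,"linear":[0,0,0],"twist":0}]' | egrep "pos|ft|width"
python3 go.py 24 -161 -85 0.036
```

```text
now local [-108.2    2.8] z 0.1313 heading -84.7 | shift cm [-17.55  11.66   6.08] twist 0.3 t 25.27 F [ 0.  -0.2  0. ] w 0.0242
position: [0.5487, -0.0997, 0.1319]
ft_force: [0.4, 1.0, 0.1]
grip_width: 0.0026
now local [ -42.3 -123.5] z 0.1319 heading -85.1 | shift cm [-4.24  6.21  9.67] twist -0.1 t 25.68 F [0.4 1.  0.1] w 0.0026
```

```bash

python3 -m pendant '[{"jaw":0,"linear":[-2.2,3.1,0],"twist":0},{"jaw":0,"linear":[-2,3.1,2],"twist":0},{"jaw":0,"linear":[0,0,2],"twist":0},{"jaw":0,"linear":[0,0,2],"twist":0},{"jaw":0,"linear":[0,0,2],"twist":0},{"jaw":0,"linear":[0,0,0.7],"twist":0},{"jaw":0,"linear":[0,0,0],"twist":0},{"jaw":0,"linear":[0,0,0],"twist":0}]' | egrep "pos|ft"
python3 go.py 24 -161 -85 0.036
```

```text
position: [0.6107, -0.1241, 0.0443]
ft_force: [0.6, -0.3, -0.1]
now local [  17.7 -152.5] z 0.0443 heading -84.9 | shift cm [-0.9   0.56  0.83] twist 0.1 t 26.35 F [ 0.6 -0.3 -0.1] w 0.0003
```

```bash

python3 -m pendant '[{"jaw":0,"linear":[-0.9,0.6,0],"twist":0},{"jaw":0,"linear":[0,0,0.5],"twist":0},{"jaw":0,"linear":[0,0,0.5],"twist":0},{"jaw":0,"linear":[0,0,0],"twist":0},{"jaw":0,"linear":[0,0,0],"twist":0}]' | egrep "pos|ft"
python3 go.py 24 -161 -85 0.036
for i in 1; do
python3 -m pendant '[{"jaw":0,"linear":[0,0,0.15],"twist":0},{"jaw":0,"linear":[0,0,0],"twist":0},{"jaw":0,"linear":[0,0,0],"twist":0}]' | egrep 'pos|ft'
python3 -m pendant '[{"jaw":0,"linear":[0,0,0.15],"twist":0},{"jaw":0,"linear":[0,0,0],"twist":0},{"jaw":0,"linear":[0,0,0],"twist":0}]' | egrep 'pos|ft'; done
```

```text
position: [0.6176, -0.1314, 0.0341]
ft_force: [0.3, -0.0, 0.5]
now local [  24.  -160.4] z 0.0341 heading -84.9 | shift cm [-0.06 -0.01 -0.19] twist 0.1 t 26.77 F [ 0.3 -0.   0.5] w 0.0008
position: [0.6179, -0.1315, 0.0328]
ft_force: [-0.2, -0.0, 0.8]
position: [0.6179, -0.1315, 0.0312]
ft_force: [0.3, 0.1, -0.4]
```

```bash

python3 -m pendant '[{"jaw":0,"linear":[0,0,0.1],"twist":0},{"jaw":0,"linear":[0,0,0],"twist":0},{"jaw":0,"linear":[0,0,0],"twist":0}]' | egrep 'pos|ft'
python3 -m pendant '[{"jaw":0,"linear":[0,0,0.05],"twist":0},{"jaw":0,"linear":[0,0,0],"twist":0},{"jaw":0,"linear":[0,0,0],"twist":0}]' | egrep 'pos|ft'
```

```text
position: [0.6182, -0.1317, 0.0305]
ft_force: [0.9, 0.1, 1.4]
position: [0.6184, -0.1318, 0.0302]
ft_force: [0.0, -0.0, 3.8]
```

Contact at 3.8 N. I'll drag towards −y.

```bash

python3 -m pendant '[{"jaw":0,"linear":[-0.3,0,0.05],"twist":0},{"jaw":0,"linear":[-0.3,0,0],"twist":0},{"jaw":0,"linear":[-0.4,0,0.05],"twist":0},{"jaw":0,"linear":[-0.4,0,0],"twist":0},{"jaw":0,"linear":[-0.4,0,0],"twist":0},{"jaw":0,"linear":[-0.4,0,0],"twist":0},{"jaw":0,"linear":[0,0,0],"twist":0}]' | egrep 'pos|ft'
cat > tr.py <<'E'
from h import *
for n in ["top"]:
 c=cams.camera(n);b=np.load("board.npz");V=np.array(c["view"]);D=c["depth"]
 hsv=cv2.cvtColor(c["color"],cv2.COLOR_BGR2HSV)
 m=cv2.inRange(hsv,(10,50,90),(32,255,255));k=np.zeros_like(m);k[185:250,383:435]=255;m&=k
 v,u=np.nonzero(m)
 s=cv2.undistortPoints(np.float64(np.c_[u,v]).reshape(-1,1,2),K(c),np.array([c["k1"],0,0,0,0])).reshape(-1,2);d=D[v,u]
 X=(np.c_[s,np.ones(len(s))]*d[:,None]-V[:3,3])@V[:3,:3]
 L=np.c_[(X[:,:2]-b["o"])@b["R"],X[:,2]]*1e3-[40,-206,0]
 L=L[(L[:,2]>28)&(L[:,2]<70)];print("high pts",len(L),L.min(0).round() if len(L) else "",L.max(0).round() if len(L) else "",L.mean(0).round())
E
python3 -m pendant '[{"jaw":0,"linear":[0,0,-2],"twist":0},{"jaw":0,"linear":[0,0,-3],"twist":0},{"jaw":0,"linear":[2.5,-2.5,-3],"twist":0},{"jaw":0,"linear":[3,-3,0],"twist":0},{"jaw":0,"linear":[3,-3,0],"twist":0},{"jaw":0,"linear":[3,-3,0],"twist":0},{"jaw":0,"linear":[0,0,0],"twist":0}]' | egrep "pos|ft"; python3 tr.py
```

```text
position: [0.6222, -0.1546, 0.0291]
ft_force: [-0.4, -0.7, 4.3]
position: [0.4798, -0.0548, 0.1036]
ft_force: [-2.3, 1.0, -1.0]
high pts 14 [-15. -54.  28.] [73. 30. 49.] [ 24. -48.  44.]
```

```bash
python3 - <<'E'
from h import *
c=cams.camera("top");b=np.load("board.npz");V=np.array(c["view"]);D=c["depth"]
hsv=cv2.cvtColor(c["color"],cv2.COLOR_BGR2HSV)
m=cv2.inRange(hsv,(8,50,80),(32,255,255));k=np.zeros_like(m);k[180:252,382:430]=255;m&=k
v,u=np.mgrid[182:250,382:432]
s=cv2.undistortPoints(np.float64(np.c_[u.ravel(),v.ravel()]).reshape(-1,1,2),K(c),np.array([c["k1"],0,0,0,0])).reshape(-1,2);d=D[v,u].ravel()
X=(np.c_[s,np.ones(len(s))]*d[:,None]-V[:3,3])@V[:3,:3]
L=np.c_[(X[:,:2]-b["o"])@b["R"],X[:,2]]*1e3-[40,-206,0]
Z=L[:,2].reshape(v.shape)
for i in range(0,v.shape[0],2): print(v[i,0],''.join(('%3d'%min(99,Z[i,j]) if m[v[i,0],u[0,j]] else '  .') for j in range(v.shape[1])))
for x in cv2.findContours(m,cv2.RETR_EXTERNAL,cv2.CHAIN_APPROX_NONE)[0]:
  if cv2.contourArea(x)>30:
    w=world(c,cv2.boxPoints(cv2.minAreaRect(x)),.016)[:,:2];print(cv2.contourArea(x),((w-b["o"])@b["R"]*1e3-[40,-206]).round(0).tolist())
E
```

```text
182  -4 -2 -2  0  0  2  0  2  0  0  1  0  0  1 -2  5  0  0  1  3  2  1 -1 -1 -1 -1  2  2 47 45 49 48 46 45 45  . 44 44 47  .  .  .  . 46 45  3  0  0  .  .
184  48  .  .  .  .  .  .  .  .  .  .  .  .  .  .  .  .  .  .  .  .  .  .  .  .  .  .  .  .  .  .  .  .  .  .  .  .  .  .  .  .  .  .  . 46  0  0  1  .  .
186   .  .  .  .  .  .  .  .  .  .  .  .  .  .  .  .  .  .  .  .  .  .  .  .  .  .  .  .  .  .  .  .  .  .  .  .  .  .  .  .  .  .  .  .  . 43  2  1  .  .
188   .  .  .  .  .  .  .  .  .  .  .  .  .  .  .  .  .  .  .  .  .  .  .  .  .  .  .  .  .  .  .  .  .  .  .  .  .  .  .  .  .  .  .  .  . 49  0  0  .  .
190   .  .  .  .  .  .  .  .  .  .  .  .  .  4  5  4  .  .  .  .  .  .  .  .  .  .  .  .  .  .  .  .  .  .  .  .  .  .  .  .  .  .  .  .  . 44  5  0  .  .
192   .  .  .  .  .  .  .  .  .  .  .  1  4 12 14 17 16  3  3  .  .  .  .  .  .  .  .  .  .  .  .  .  .  .  .  .  .  .  .  .  .  .  .  .  .  . -2 -2  .  .
194   .  .  .  .  .  .  .  .  .  6 17 16 15 16 12 13 15 11 13  2  3  .  .  .  .  .  .  .  .  .  .  .  .  .  .  .  .  .  .  .  .  .  .  .  .  . 46 -1  .  .
196   .  .  .  
[... 3662 characters left out ...]
  .  .  .  .  .  .  .  .  .  .  .  .  .  .
244   .  .  .  .  .  .  .  .  .  .  .  .  .  .  .  .  .  .  .  .  .  .  .  .  .  .  .  .  .  .  .  .  .  .  .  .  .  .  .  .  .  .  .  .  .  .  .  .  .  .
246   .  .  .  .  .  .  .  .  .  .  .  .  .  .  .  .  .  .  .  .  .  .  .  .  .  .  .  .  .  .  .  .  .  .  .  .  .  .  .  .  .  .  .  .  .  .  .  .  .  .
248   .  .  .  .  .  .  .  .  .  .  .  .  .  .  .  .  .  .  .  .  .  .  .  .  .  .  .  .  .  .  .  .  .  .  .  .  .  .  .  .  .  .  .  .  .  .  .  .  .  .
304.0 [[8.0, 48.0], [5.0, -5.0], [-35.0, -2.0], [-32.0, 51.0]]
259.5 [[46.0, 48.0], [77.0, 12.0], [44.0, -15.0], [13.0, 21.0]]
138.0 [[100.0, 45.0], [94.0, -67.0], [23.0, -59.0], [30.0, 51.0]]
```

The disc now lies tilted on the bar, centred near tray y ≈ 15 mm. All three offcuts are inside the tray and the arm is clear, so I'm handing in.

```bash
python3 -m pendant '[{"jaw":0,"linear":[0,0,-1],"twist":0},{"jaw":0,"linear":[0,0,0],"twist":0},{"jaw":0,"linear":[0,0,0],"twist":0},{"jaw":0,"linear":[0,0,0],"twist":0}]' | egrep "time|ft"; python3 -c "
from rig import robot;print(robot.hand_in())"
```

```text
time: 29.37
ft_force: [-0.6, -0.0, -0.2]
the job is handed in; nothing more can be done
None
```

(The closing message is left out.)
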